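# Park the utensil tree and hang the seasoning pail

## Robot

A 6-joint arm with a two-finger parallel gripper is mounted at the origin on the work surface. World frame = base frame: x ahead of the robot, y to its left, z up, the work surface at z = 0. Lengths are in m, angles in degrees, forces in N, time in s.
With the tool pointing down it reaches from about 0.3 to 0.75 m from the base axis. Payload 8.5 kg.
Tool frame: the origin (TCP) lies on the centre line of the jaws, within the pads' length; the fingertips stand 17 mm ahead of it and the grasp point (between the pads) lies 2 mm behind it (env.tip_extent is the distance from the TCP to the fingertips, in m); z points along the fingers, y is the direction in which the jaws open and shut (so a half turn about z gives the same grasp; the last joint's range is limited). The gripper opens to 85 mm and grips with 20 to 120 N. Pads are 22 mm wide; open, the fingers measure 114 mm over their backs; the gripper's body (76 mm by 85 mm) begins 54 mm behind the grasp point. The pads swing forward as they close: fully open they stand 13 mm farther back than shut.
Start: joints at [62.493, 21.807, 74.336, -0, 83.858, -12.336], TCP at [0.144, 0.531, 0.248] pointing down, gripper open.
Joint ranges: [-178.18, 178.18], [-50.72, 133.34], [12.68, 142.11], [-81.47, 261.47], [9.98, 163.14], [-165.26, 165.26]. Speed limits (degrees/s): [136.94, 136.94, 180, 180, 180, 180].

## Interface

Orientations are given as a 3x3 rotation matrix whose columns are the frame's x, y, z axes.
In Python, from rig import telemetry, get_image, camera_params, close_job, env gives the robot as it stands.
- The arm moves only by the tool apply_moves, never from a script. Its argument "motion" is a list of rows, each an object of numbers: "tx", "ty", "tz": the shift along the tool's x, y, z in cm; "turn": the turn about the tool's z in degrees; "jaw": the gripper's target within -1 to 1 (fully open at 1, half-way at 0, shut at -1). In form: [{"tx": .., "ty": .., "tz": .., "turn": .., "jaw": ..}, ...]. A call has 1 to 5 rows; each row is the pose to reach, as a shift and turn from the pose measured when the call began, along the tool's axes at that moment; what a row does not reach only later rows make up. A row lasts 1/12 s, in which the tool goes at most 41.7 mm and 7.16 degrees, less where a joint would pass 70% of its speed; a pose out of reach is approached as far as the arm can. A call with a gripper value outside its range is refused whole. The fingers move at their own pace and stop on an object; "squeeze" is the grip in N (left out, the last holds). Time passes only in rows, so rows that repeat a pose let the fingers close. It gives the time, the measured TCP pose, the force and the opening at its end, in the units of the state.
- telemetry.observe(): the state, without advancing time (a new reading comes with each control period).
- get_image(name): name is "scene" or "side" or "wrist"; returns (picture, depth): 384x512x3 uint8, red, green, blue; 384x512 float32, m along the optical axis (not along the pixel's ray), 0 where there is no reading.
- camera_params(name): a dict with "fx", "fy", "cx", "cy" (pixels), "D" ([k1, k2, p1, p2, k3] as OpenCV has them; the pictures are not rectified), "rvec" (rotation vector, rad) and "tvec" (3), from world to camera coordinates, as OpenCV has them. Camera axes: x right, y down, z forward; pixel columns grow to the right and rows downward; lengths in m; the calibration is good to about 2 mm. A picture is of the moment at which its call begins: read the wrist's pose just before it. camera_params takes no time and is no camera call; for the wrist camera it gives the pose at the moment of the call.
- close_job(): hands the job in, once; it reports no verdict.
The state is a dict: "time_s": time; "q": joint angles; "qvel": joint speeds; "joint_efforts": joint torques, N m; "position": TCP position; "tool_rot": TCP orientation; "ft_force": force on the tool from outside, world axes, zero at the start; "wrist_torque": the same for the moment, N m; "grip_width": finger opening in m.
Only numpy, scipy, OpenCV 4.12 (cv2) and the standard library are available. Lean on these libraries where they do the work, as an engineer would, in place of code of your own. Each camera call takes 0.05 s, during which the arm holds its last target. There are 200 camera calls.

## Task

With the fingertips, push the utensil tree round anticlockwise (seen from above) until it is felt to come right up against its hidden stop, its empty branch then facing the robot; be gentle, never pressing or squeezing the tree with as much as 25 N. Then pick up the little lidded pail by its wooden grip and hang its wire bail in the dip of that empty branch, leaving it hanging still with the tree still at its stop. Do not disturb the other things on the table.

Things in the scene. Friction and masses are not known exactly. Their poses are not given: they have to be found in the camera images.
- tree: Steel utensil tree turning on a fixed round foot (180 mm across, 18 mm high). Origin on its axis at table height, z up; x points along the EMPTY branch, so yaw is its direction. Column 22 mm thick, 247 mm high. It turns stiffly (0.25 N m) and stays where left. Anticlockwise (yaw growing) it meets a hard stop, unseen and unmeasured: empty branch within 0.35 rad either side of world -x.
- push (a point): A point on the empty branch where it may be pushed: on its centre line, 65 mm from the axis, 212 mm above the table; turning takes about 4 N here. Axes as the tree's. Each of the four branches (90 degrees apart) is 8 mm bare wire, level from the column to 80 mm from the axis. At the start the empty branch lies 1.1 to 1.7 rad clockwise of the stop, on the robot's left.
- seat (a point): The dip of the empty branch: 100 mm from the axis, 207 mm above the table. The branch's centre line lies 7 mm lower here; the centre of the bail's wire comes to this point when hung. Axes as the tree's (x outward along the branch).
- branch_end (a point): Upturned end of the empty branch, on its centre line: 128 mm from the axis, 220 mm above the table (its top 224 mm). From the dip the wire rises straight to here. Axes as the tree's.
- across (a point): Dip of the branch opposite the empty one (100 mm from the axis). The three other branches each carry a steel utensil fixed to them, hanging to about 50 mm above the table, up to 32 mm to either side of the branch and at most 137 mm from the axis; they turn with the tree.
- grip (a point): Centre of the pail's wooden grip, 152 mm above the pail's underside: an upright block 24 mm along its x, 14 mm along its y, 42 mm high. Below it a wire bail arches over the pail in the y-z plane. The window under the bail, through which a branch passes along x, is 63 mm high in the middle and 56 mm wide. z up; half a turn about z changes nothing.
- bail (a point): Centre of the 6 mm wire at the bail's peak, 127 mm above the pail's underside, 25 mm below the grip's centre. From here the wire slopes down 27 mm on either side to two upright legs 31 mm out in y. Axes as the grip's.
- pail_mid (a point): Middle of the pail's body, 30 mm above its underside. Lidded steel pail, loose, 0.12 to 0.23 kg, 66 mm across and 61 mm high with its lid (without bail and grip), standing upright on the table at the start. Axes as the grip's.
- jar: Glass jar with a steel cap, 58 mm across, 80 mm high, loose; origin at the centre of its underside. To be left alone.
- bowl: Small steel bowl, 84 mm across, 34 mm high, loose; origin at the centre of its underside. To be left alone.
- tin: Steel tin with a lid and no bail, 66 mm across, 78 mm high, loose; origin at the centre of its underside. To be left alone.
- mug: White mug, 76 mm across, 85 mm high, loose; origin at the centre of its underside. To be left alone.
Mind the look-alikes: they are no part of the job. Leave any green or red look-alike of the part that bears grip alone.

How it is judged:
By the outcome, as a careful person would: the job done as asked, in the order asked, and still so for the second after the job is handed in, with the robot touching nothing.
It also fails if it takes over 72 s, if anything falls off the work surface, if the arm or the gripper's body presses on something with over 40 N, if the wrist force passes 120 N, or if a joint passes its speed limit or range.

## Working session

There is one attempt and no reset: what is moved stays moved. The work goes in short steps, Python scripts to look and compute and a tool call to move; the robot and the scene stay as the last step left them, time stands still between calls to the robot, and variables do not carry over. Pictures are saved under pics/ and viewed, about 8 in all and at most 12, crops included, and the job is handed in when it is done.

Besides the shell and the picture viewer there is one more tool, called after "Call:" as name(argument=value, ...) on one line, values as JSON. apply_moves: Moves the arm, as the interface text tells. Its arguments: {"type":"object","properties":{"motion":{"type":"array"},"squeeze":{"type":"number"}},"required":["motion"]}

```bash
ls; mkdir -p pics
cat > h.py <<'E'
import numpy as np, cv2
from rig import telemetry, get_image, camera_params, close_job, env
def world(n, d, cp=None):
    c=cp or camera_params(n); K=np.array([[c['fx'],0,c['cx']],[0,c['fy'],c['cy']],[0,0,1.]])
    h,w=d.shape; u,v=np.meshgrid(np.arange(w),np.arange(h))
    p=cv2.undistortPoints(np.stack([u,v],-1).reshape(-1,1,2).astype(float),K,np.array(c['D'])).reshape(h,w,2)
    P=np.dstack([p*d[...,None],d]); R=cv2.Rodrigues(np.array(c['rvec'],float))[0]
    W=(P-np.array(c['tvec'],float).ravel())@R
    W[d<=0]=np.nan
    return W
def proj(n,pts):
    c=camera_params(n); K=np.array([[c['fx'],0,c['cx']],[0,c['fy'],c['cy']],[0,0,1.]])
    return cv2.projectPoints(np.array(pts,float).reshape(-1,1,3),np.array(c['rvec'],float),np.array(c['tvec'],float),K,np.array(c['D']))[0].reshape(-1,2)
def grab(n,tag):
    im,d=get_image(n); cv2.imwrite(f'pics/{tag}.png',im[...,::-1]); W=world(n,d); np.savez(f'pics/{tag}.npz',W=W,im=im); return im,W
E
python3 - <<'E'
from h import *
a,_=grab('scene','s0'); b,_=grab('side','d0')
cv2.imwrite('pics/both0.png',cv2.resize(np.vstack([a,b])[...,::-1],None,fx=.78,fy=.78))
s=telemetry.observe(); print(s)
E
```

```text
pics
{'time_s': 0.1, 'q': array([ 6.24924972e+01,  2.18382033e+01,  7.43796962e+01, -5.17419739e-04,
        8.38594403e+01, -1.23372827e+01]), 'qvel': array([-0.00656983, -0.01097091, -0.13805196,  0.08619159, -0.02207519,
       -0.0497343 ]), 'joint_efforts': array([ 5.19099209e-03, -4.49222410e+01, -2.31661499e+01, -8.01131500e-05,
        3.62163788e-03, -4.48641913e-05]), 'position': array([0.14382966, 0.5306047 , 0.24776766]), 'tool_rot': array([[-9.65152807e-01,  2.61686224e-01, -6.15476587e-04],
       [ 2.61686799e-01,  9.65152100e-01, -1.20138207e-03],
       [ 2.79643383e-04, -1.32057938e-03, -9.99999089e-01]]), 'ft_force': array([5.32464355e-01, 6.86302264e-02, 5.35042367e-05]), 'wrist_torque': array([-0.03299399, -0.00500703, -0.00387237]), 'grip_width': 0.08538043880850739}
```

View pics/both0.png

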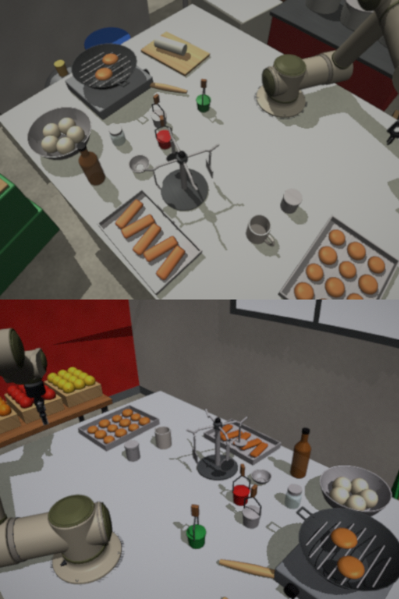

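Both views show the tree mid-table, with a green, a red and a plain steel pail to its side. The steel pail is the target, at about (158,110) in the top half and (252,515) in the bottom half. Next I'll enlarge the crops.

Run:
```python
from h import *
a=np.load('pics/s0.npz'); b=np.load('pics/d0.npz')
A=a['im'][90:290,140:400]; B=b['im'][120:320,210:470]
cv2.imwrite('pics/c0.png',cv2.resize(np.hstack([A,B])[...,::-1],(800,308),interpolation=cv2.INTER_CUBIC))
# combined height map
W=np.vstack([a['W'].reshape(-1,3),b['W'].reshape(-1,3)]);C=np.vstack([a['im'].reshape(-1,3),b['im'].reshape(-1,3)])
ok=np.isfinite(W).all(1)&(W[:,2]>.012)&(W[:,2]<.3)&(abs(W[:,1])<.45)&(W[:,0]>.25)&(W[:,0]<.85);W=W[ok];C=C[ok]
S=1000;im=np.full((600,900,3),255,np.uint8)
o=np.argsort(W[:,2]);W=W[o];C=C[o]
col=cv2.applyColorMap((W[:,2]/.26*255).clip(0,255).astype(np.uint8).reshape(-1,1),cv2.COLORMAP_JET)[:,0]
for p,c in zip(W,col):
    cv2.circle(im,(int((.45-p[1])*S),int((.85-p[0])*S)),2,c.tolist(),-1)
for k in range(0,900,100): cv2.putText(im,f'{.45-k/S:.2f}',(k,12),0,.4,0);cv2.line(im,(k,0),(k,600),(200,200,200))
for k in range(0,600,100): cv2.putText(im,f'{.85-k/S:.2f}',(0,k+12),0,.4,0);cv2.line(im,(0,k),(900,k),(200,200,200))
cv2.imwrite('pics/map.png',cv2.resize(im,(800,533)))
hi=(W[:,2]>.2)&(W[:,2]<.26); 
q=W[(W[:,2]>.23)&(W[:,2]<.26)]; print(len(q),np.median(q,0),q.std(0))
```

```text
131 [0.63687646 0.0171254  0.24194099] [0.00704727 0.00726479 0.00460265]
```

View pics/c0.png

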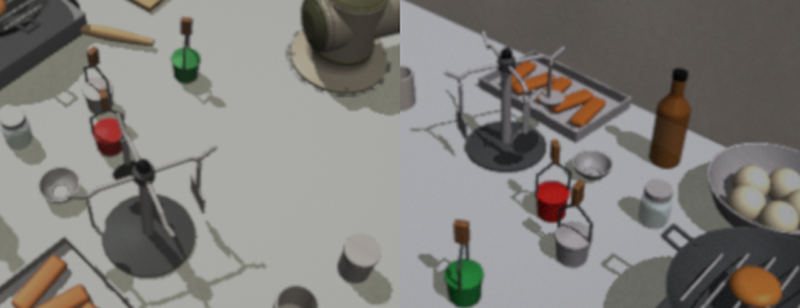

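View pics/map.png

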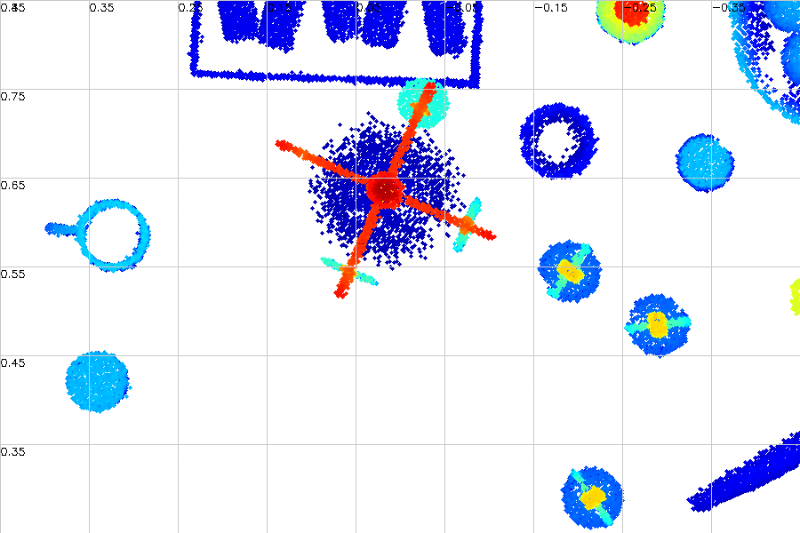

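The map shows the tree axis near (0.637, 0.017) and the bare branch pointing to +y/+x at about 66°. The steel pail is near (0.484, -0.289). I'll fit these more precisely.

```bash
cat >> h.py <<'E'
def tree(Ws,c0,ang,w=12):
    W=np.vstack([x.reshape(-1,3) for x in Ws]);W=W[np.isfinite(W).all(1)&(W[:,2]>.198)&(W[:,2]<.235)]
    d=W[:,:2]-c0; r=np.hypot(*d.T);t=np.degrees(np.arctan2(d[:,1],d[:,0]))
    out=[]
    for k in range(4):
        e=(t-ang-90*k+180)%360-180; m=(r>.03)&(r<.14)&(abs(e)<w)
        out.append((m.sum(),round(float(ang+np.median(e[m])),2) if m.sum() else None, round(r[m].max(),3) if m.sum() else None))
    return out
def grip(Ws,c,R=.035,z=(.135,.2)):
    W=np.vstack([x.reshape(-1,3) for x in Ws]);W=W[np.isfinite(W).all(1)]
    W=W[(np.hypot(W[:,0]-c[0],W[:,1]-c[1])<R)&(W[:,2]>z[0])&(W[:,2]<z[1])]
    r=cv2.minAreaRect((W[:,:2]*1000).astype(np.float32))
    return W,r
E
python3 - <<'E'
from h import *
Ws=[np.load('pics/s0.npz')['W'],np.load('pics/d0.npz')['W']]
for X in (Ws,Ws[:1],Ws[1:]):
    W=np.vstack([x.reshape(-1,3) for x in X]);W=W[np.isfinite(W).all(1)]
    # axis: fit from foot top edge
    f=W[(abs(W[:,2]-.018)<.006)&(np.hypot(W[:,0]-.637,W[:,1]-.017)<.1)]
    (cx,cy),rad=cv2.minEnclosingCircle((f[:,:2]*1000).astype(np.float32)); print('foot',cx,cy,rad,len(f))
    c=W[(W[:,2]>.232)&(W[:,2]<.27)&(np.hypot(W[:,0]-.637,W[:,1]-.017)<.025)]; print('col top',c.min(0),c.max(0))
    print(tree(X,np.array([.637,.017]),66))
    W,r=grip(X,(.484,-.289)); print('grip',len(W),W.mean(0),W[:,2].max(),r)
    W,r=grip(X,(.484,-.289),.05,(.07,.12)); print('bail',len(W),W.mean(0),r)
    b=np.vstack([x.reshape(-1,3) for x in X]);b=b[np.isfinite(b).all(1)];b=b[(np.hypot(b[:,0]-.484,b[:,1]+.289)<.05)&(b[:,2]>.01)&(b[:,2]<.063)]
    print('body',cv2.minEnclosingCircle((b[:,:2]*1000).astype(np.float32)))
E
```

```text
foot 636.4951782226562 15.168107986450195 89.57701110839844 1699
col top [0.62238952 0.003273   0.23251316] [0.64976792 0.03076647 0.25004079]
[(np.int64(162), 66.98, np.float64(0.132)), (np.int64(212), 66.56, np.float64(0.132)), (np.int64(169), 65.49, np.float64(0.135)), (np.int64(216), 66.2, np.float64(0.131))]
grip 214 [ 0.48308112 -0.29038987  0.15769009] 0.1765781492916093 ((483.9993896484375, -288.8861083984375), (27.2692928314209, 19.567224502563477), 7.934553623199463)
bail 137 [ 0.48421388 -0.29078171  0.09903761] ((483.93341064453125, -289.96746826171875), (9.187944412231445, 70.96485137939453), 7.780516147613525)
body ((483.7106628417969, -290.97686767578125), 35.91568374633789)
foot 636.3636474609375 19.51592254638672 87.27770233154297 1175
col top [0.62435129 0.00826459 0.23338504] [0.64976792 0.03076647 0.25004079]
[(np.int64(113), 66.67, np.float64(0.132)), (np.int64(124), 65.46, np.float64(0.13)), (np.int64(102), 66.38, np.float64(0.132)), (np.int64(133), 67.22, np.float64(0.131))]
grip 91 [ 0.48735733 -0.28596545  0.15812117] 0.1765781492916093 ((485.0443115234375, -
[... 283 characters left out ...]
8364258)
foot 633.4490356445312 14.032075881958008 87.49002075195312 524
col top [0.62238952 0.003273   0.23251316] [0.64531956 0.02906363 0.24870052]
[(np.int64(49), 67.49, np.float64(0.127)), (np.int64(88), 68.42, np.float64(0.132)), (np.int64(67), 64.93, np.float64(0.135)), (np.int64(83), 64.53, np.float64(0.128))]
grip 123 [ 0.47991742 -0.29366322  0.15737117] 0.1732740407773206 ((483.5639343261719, -291.79962158203125), (25.69043731689453, 14.699906349182129), 5.026843547821045)
bail 87 [ 0.48397413 -0.29408746  0.09959524] ((483.7980041503906, -290.6768493652344), (8.338427543640137, 69.60173797607422), 8.15683650970459)
body ((483.4439392089844, -291.7461242675781), 35.12013626098633)
```

```bash
cat >> h.py <<'E'
AX=np.array([.637,.0165])
def rel(p,yaw,s=None):
    s=s or telemetry.observe(); R=s['tool_rot']; d=R.T@(np.array(p)-s['position'])*100
    y=np.degrees(np.arctan2(R[1,0],R[0,0])); t=-((yaw-y+180)%360-180)
    return d.round(2).tolist()+[round(t,1)]
def push(th,off=.0185,r=.065,z=.22):
    u=np.array([np.cos(np.radians(th)),np.sin(np.radians(th))]);t=np.array([-u[1],u[0]])
    return [*(AX+r*u-off*t),z]
E
python3 -c "
from h import *
print(rel(push(66.4,.032,z=.30),66.4),push(66.4,.032,z=.3))"
```

```text
[-65.17, -30.76, -5.2, np.float64(98.4)] [np.float64(0.6923462944621899), np.float64(0.06325240837972493), 0.3]
```

Call:
apply_moves(motion=[{"tx": -4, "ty": -2, "tz": -4, "turn": 7, "jaw": -1}, {"tx": -8, "ty": -4, "tz": -5.2, "turn": 14, "jaw": -1}, {"tx": -12, "ty": -5.6, "tz": -5.2, "turn": 21, "jaw": -1}, {"tx": -16, "ty": -7.5, "tz": -5.2, "turn": 28, "jaw": -1}, {"tx": -20, "ty": -9.4, "tz": -5.2, "turn": 35, "jaw": -1}], squeeze=20)

```text
time_s: 0.52
position: [0.293, 0.4035, 0.2998]
tool_rot: [[-0.636, 0.771, -0.0], [0.771, 0.636, -0.001], [-0.0, -0.001, -1.0]]
ft_force: [0.7, 0.8, -0.5]
grip_width: 0.0257
```

```bash
python3 -c "
from h import *
print(rel(push(66.4,.032,z=.30),66.4))"
```

```text
[-51.66, 9.15, 0.0, np.float64(63.1)]
```

Call:
apply_moves(motion=[{"tx": -4, "ty": 0.7, "turn": 7, "jaw": -1}, {"tx": -8, "ty": 1.4, "turn": 14, "jaw": -1}, {"tx": -12, "ty": 2.1, "turn": 21, "jaw": -1}, {"tx": -16, "ty": 2.8, "turn": 28, "jaw": -1}, {"tx": -20, "ty": 3.5, "turn": 35, "jaw": -1}])

```text
invalid input
```

```bash
python3 -c "
from h import *
print(rel(push(66.4,.032,z=.30),66.4))"
```

```text
[-51.66, 9.15, 0.0, np.float64(63.1)]
```

All keys are needed, so I'll include `tz`.

Call:
apply_moves(motion=[{"tx": -4, "ty": 0.7, "tz": 0, "turn": 7, "jaw": -1}, {"tx": -8, "ty": 1.4, "tz": 0, "turn": 14, "jaw": -1}, {"tx": -12, "ty": 2.1, "tz": 0, "turn": 21, "jaw": -1}, {"tx": -16, "ty": 2.8, "tz": 0, "turn": 28, "jaw": -1}, {"tx": -20, "ty": 3.5, "tz": 0, "turn": 35, "jaw": -1}])

```text
time_s: 0.93
position: [0.4484, 0.2698, 0.2997]
tool_rot: [[-0.073, 0.997, -0.001], [0.997, 0.073, -0.001], [-0.001, -0.001, -1.0]]
ft_force: [0.4, 0.8, 0.4]
grip_width: -0.0002
```

```bash
python3 -c "
from h import *
print(rel(push(66.4,.032,z=.30),66.4))"
```

```text
[-22.37, 22.83, -0.03, np.float64(27.8)]
```

Call:
apply_moves(motion=[{"tx": -2.9, "ty": 2.9, "tz": 0, "turn": 7, "jaw": -1}, {"tx": -5.8, "ty": 5.8, "tz": 0, "turn": 14, "jaw": -1}, {"tx": -8.7, "ty": 8.7, "tz": 0, "turn": 21, "jaw": -1}, {"tx": -11.6, "ty": 11.6, "tz": 0, "turn": 27.8, "jaw": -1}, {"tx": -14.4, "ty": 14.6, "tz": 0, "turn": 27.8, "jaw": -1}])

```text
time_s: 1.35
position: [0.6056, 0.135, 0.2994]
tool_rot: [[0.407, 0.913, -0.001], [0.913, -0.407, -0.001], [-0.001, -0.001, -1.0]]
ft_force: [0.5, 1.5, -0.1]
grip_width: 0.0002
```

```bash
python3 -c "
from h import *
print(rel(push(66.4,.032,z=.30),66.4))"
```

```text
[-3.02, 10.85, -0.07, np.float64(-0.4)]
```

Call:
apply_moves(motion=[{"tx": -1, "ty": 3.7, "tz": 0, "turn": 0, "jaw": -1}, {"tx": -2, "ty": 7.4, "tz": 0, "turn": 0, "jaw": -1}, {"tx": -3, "ty": 10.8, "tz": 0, "turn": -0.4, "jaw": -1}, {"tx": -3, "ty": 10.8, "tz": 0, "turn": -0.4, "jaw": -1}, {"tx": -3, "ty": 10.8, "tz": 3, "turn": -0.4, "jaw": -1}])

```text
time_s: 1.77
position: [0.6944, 0.0617, 0.2728]
tool_rot: [[0.403, 0.915, 0.007], [0.915, -0.403, -0.002], [0.001, 0.007, -1.0]]
ft_force: [0.1, 0.6, 1.7]
grip_width: -0.0001
```

Run:
```python
from h import *
print(rel(push(66.4,.032),66.4))
im,W=grab('wrist','w0');sc,_=grab('scene','s1')
cv2.imwrite('pics/v1.png',np.hstack([cv2.resize(im,(400,300)),cv2.resize(sc[90:290,140:400],(400,300))])[...,::-1])
```

```text
[0.05, -0.29, 5.27, np.float64(-0.2)]
```

View pics/v1.png

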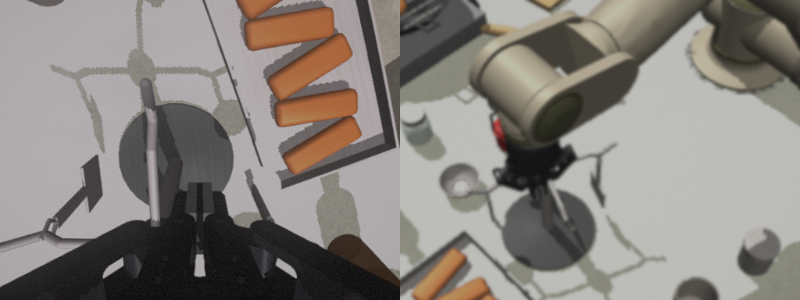

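The wrist view shows the fingertips (about 200,200) beside the bare branch (about 150,80-220), on its clockwise side and clear of everything. I'll lower now.

Call:
apply_moves(motion=[{"tx": 0, "ty": -0.2, "tz": 2, "turn": -0.2, "jaw": -1}, {"tx": 0, "ty": -0.2, "tz": 4, "turn": -0.2, "jaw": -1}, {"tx": 0, "ty": -0.2, "tz": 5.3, "turn": -0.2, "jaw": -1}, {"tx": 0, "ty": -0.2, "tz": 5.3, "turn": -0.2, "jaw": -1}])

```text
time_s: 2.2
position: [0.6872, 0.0648, 0.2091]
tool_rot: [[0.397, 0.918, -0.016], [0.918, -0.397, 0.0], [-0.006, -0.015, -1.0]]
ft_force: [-0.3, 0.4, -0.1]
grip_width: 0.0002
```

```bash
cat >> h.py <<'E'
def arc(ths,**k):
    s=telemetry.observe(); d=s['position'][:2]-AX; u=s['tool_rot'][:2,0]/np.linalg.norm(s['tool_rot'][:2,0])
    print('yaw',np.degrees(np.arctan2(u[1],u[0])).round(1),'r',(d@u).round(4),'off',-(d@np.array([-u[1],u[0]])).round(4),'z',s['position'][2].round(4),'F',s['ft_force'].round(1),'M',s['wrist_torque'].round(2))
    for t in ths: print(t,rel(push(t,**k),t,s))
E
python3 -c "
from h import *
arc([66.4,70,76,82,88])"
```

```text
yaw 66.6 r 0.0643 off 0.0269 z 0.2091 F [-0.3  0.4 -0.1] M [-0.02  0.08  0.01]
66.4 [0.06, -0.83, -1.08, np.float64(0.2)]
70 [0.16, -1.25, -1.07, np.float64(-3.4)]
76 [0.28, -1.94, -1.06, np.float64(-9.4)]
82 [0.32, -2.65, -1.05, np.float64(-15.4)]
88 [0.29, -3.36, -1.04, np.float64(-21.4)]
```

Call:
apply_moves(motion=[{"tx": 0.05, "ty": -0.5, "tz": -0.6, "turn": 0.2, "jaw": -1}, {"tx": 0.05, "ty": -0.83, "tz": -0.6, "turn": 0.2, "jaw": -1}, {"tx": 0.15, "ty": -1.25, "tz": -0.6, "turn": -3.4, "jaw": -1}, {"tx": 0.2, "ty": -1.6, "tz": -0.6, "turn": -6.4, "jaw": -1}, {"tx": 0.3, "ty": -1.95, "tz": -0.6, "turn": -9.4, "jaw": -1}])

```text
time_s: 2.62
position: [0.6713, 0.0754, 0.2179]
tool_rot: [[0.24, 0.971, -0.011], [0.971, -0.24, -0.0], [-0.003, -0.01, -1.0]]
ft_force: [2.8, -2.9, -0.4]
grip_width: -0.0
```

```bash
python3 -c "
from h import *
arc([80,85,90,95,100],z=.216)"
```

```text
yaw 76.1 r 0.0654 off 0.0192 z 0.2179 F [ 2.8 -2.9 -0.4] M [-0.43 -0.57  0.03]
80 [0.07, -0.51, 0.2, np.float64(-3.9)]
85 [0.17, -1.09, 0.2, np.float64(-8.9)]
90 [0.22, -1.68, 0.21, np.float64(-13.9)]
95 [0.21, -2.27, 0.22, np.float64(-18.9)]
100 [0.15, -2.86, 0.22, np.float64(-23.9)]
```

Call:
apply_moves(motion=[{"tx": 0.07, "ty": -0.5, "tz": 0.2, "turn": -3.9, "jaw": -1}, {"tx": 0.17, "ty": -1.1, "tz": 0.2, "turn": -8.9, "jaw": -1}, {"tx": 0.22, "ty": -1.7, "tz": 0.2, "turn": -13.9, "jaw": -1}, {"tx": 0.21, "ty": -2.27, "tz": 0.2, "turn": -18.9, "jaw": -1}, {"tx": 0.15, "ty": -2.86, "tz": 0.2, "turn": -23.9, "jaw": -1}])

```text
time_s: 3.03
position: [0.6445, 0.0843, 0.2184]
tool_rot: [[-0.179, 0.984, -0.006], [0.984, 0.179, -0.0], [0.001, -0.006, -1.0]]
ft_force: [4.6, 0.1, -1.6]
grip_width: 0.0001
```

```bash
python3 -c "
from h import *
arc([105,110,115,120,125],z=.216)"
```

```text
yaw 100.3 r 0.0653 off 0.0195 z 0.2184 F [ 4.6  0.1 -1.6] M [ 0.1  -0.74 -0.01]
105 [0.1, -0.64, 0.24, np.float64(-4.7)]
110 [0.19, -1.22, 0.24, np.float64(-9.7)]
115 [0.22, -1.81, 0.25, np.float64(-14.7)]
120 [0.21, -2.4, 0.25, np.float64(-19.7)]
125 [0.15, -2.98, 0.25, np.float64(-24.7)]
```

Call:
apply_moves(motion=[{"tx": 0.1, "ty": -0.6, "tz": 0.2, "turn": -4.7, "jaw": -1}, {"tx": 0.18, "ty": -1.2, "tz": 0.2, "turn": -9.7, "jaw": -1}, {"tx": 0.22, "ty": -1.8, "tz": 0.2, "turn": -14.7, "jaw": -1}, {"tx": 0.2, "ty": -2.4, "tz": 0.2, "turn": -19.7, "jaw": -1}, {"tx": 0.15, "ty": -2.95, "tz": 0.2, "turn": -24.7, "jaw": -1}])

```text
time_s: 3.45
position: [0.6155, 0.0814, 0.2186]
tool_rot: [[-0.578, 0.816, -0.001], [0.816, 0.578, 0.001], [0.001, -0.0, -1.0]]
ft_force: [4.1, 2.8, -0.9]
grip_width: 0.0001
```

```bash
python3 -c "
from h import *
arc([129,133,137,141,145],z=.216)"
```

```text
yaw 125.3 r 0.0654 off 0.0199 z 0.2186 F [ 4.1  2.8 -0.9] M [ 0.43 -0.49 -0.01]
129 [0.07, -0.57, 0.26, np.float64(-3.7)]
133 [0.15, -1.03, 0.26, np.float64(-7.7)]
137 [0.2, -1.5, 0.26, np.float64(-11.7)]
141 [0.22, -1.97, 0.26, np.float64(-15.7)]
145 [0.21, -2.44, 0.26, np.float64(-19.7)]
```

Call:
apply_moves(motion=[{"tx": 0.07, "ty": -0.55, "tz": 0.2, "turn": -3.7, "jaw": -1}, {"tx": 0.15, "ty": -1.03, "tz": 0.2, "turn": -7.7, "jaw": -1}, {"tx": 0.2, "ty": -1.5, "tz": 0.2, "turn": -11.7, "jaw": -1}, {"tx": 0.22, "ty": -1.97, "tz": 0.2, "turn": -15.7, "jaw": -1}, {"tx": 0.21, "ty": -2.44, "tz": 0.2, "turn": -19.7, "jaw": -1}])

```text
time_s: 3.87
position: [0.5945, 0.0701, 0.2187]
tool_rot: [[-0.822, 0.57, 0.003], [0.57, 0.822, 0.002], [-0.001, 0.003, -1.0]]
ft_force: [1.3, 3.7, -0.5]
grip_width: -0.0001
```

```bash
python3 -c "
from h import *
arc([147,149,151,153,155],z=.216)"
```

```text
yaw 145.2 r 0.0655 off 0.0198 z 0.2187 F [ 1.3  3.7 -0.5] M [ 0.69 -0.29 -0.04]
147 [0.01, -0.33, 0.27, np.float64(-1.8)]
149 [0.06, -0.56, 0.27, np.float64(-3.8)]
151 [0.11, -0.79, 0.27, np.float64(-5.8)]
153 [0.14, -1.02, 0.27, np.float64(-7.8)]
155 [0.17, -1.26, 0.27, np.float64(-9.8)]
```

Call:
apply_moves(motion=[{"tx": 0.01, "ty": -0.33, "tz": 0.2, "turn": -1.8, "jaw": -1}, {"tx": 0.06, "ty": -0.56, "tz": 0.2, "turn": -3.8, "jaw": -1}, {"tx": 0.11, "ty": -0.79, "tz": 0.2, "turn": -5.8, "jaw": -1}, {"tx": 0.14, "ty": -1.02, "tz": 0.2, "turn": -7.8, "jaw": -1}, {"tx": 0.17, "ty": -1.26, "tz": 0.2, "turn": -9.8, "jaw": -1}])

```text
time_s: 4.28
position: [0.5859, 0.0619, 0.2186]
tool_rot: [[-0.908, 0.419, 0.005], [0.419, 0.908, 0.004], [-0.003, 0.006, -1.0]]
ft_force: [-0.1, 5.1, 0.3]
grip_width: 0.0
```

```bash
python3 -c "
from h import *
arc([156,157,158,159,160,161,162],z=.216)"
```

```text
yaw 155.2 r 0.0654 off 0.0197 z 0.2186 F [-0.1  5.1  0.3] M [ 0.75  0.07 -0.08]
156 [-0.02, -0.22, 0.26, np.float64(-0.8)]
157 [0.01, -0.33, 0.26, np.float64(-1.8)]
158 [0.04, -0.45, 0.26, np.float64(-2.8)]
159 [0.07, -0.56, 0.26, np.float64(-3.8)]
160 [0.09, -0.68, 0.26, np.float64(-4.8)]
161 [0.11, -0.79, 0.26, np.float64(-5.8)]
162 [0.13, -0.91, 0.26, np.float64(-6.8)]
```

Call:
apply_moves(motion=[{"tx": 0, "ty": -0.22, "tz": 0.1, "turn": -0.8, "jaw": -1}, {"tx": 0.01, "ty": -0.3, "tz": 0.1, "turn": -1.3, "jaw": -1}, {"tx": 0.02, "ty": -0.38, "tz": 0.1, "turn": -2, "jaw": -1}, {"tx": 0.04, "ty": -0.45, "tz": 0.1, "turn": -2.6, "jaw": -1}])

```text
time_s: 4.62
position: [0.5839, 0.0582, 0.2188]
tool_rot: [[-0.926, 0.377, 0.008], [0.377, 0.926, 0.004], [-0.006, 0.007, -1.0]]
ft_force: [0.8, 3.3, 3.6]
grip_width: 0.0
```

```bash
python3 -c "
from h import *
arc([159,160,161,162,163],z=.216)"
```

```text
yaw 157.8 r 0.0649 off 0.0186 z 0.2188 F [0.8 3.3 3.6] M [ 0.57 -0.13 -0.  ]
159 [0.05, -0.14, 0.28, np.float64(-1.2)]
160 [0.08, -0.26, 0.28, np.float64(-2.2)]
161 [0.11, -0.37, 0.28, np.float64(-3.2)]
162 [0.13, -0.49, 0.28, np.float64(-4.2)]
163 [0.15, -0.6, 0.28, np.float64(-5.2)]
```

Call:
apply_moves(motion=[{"tx": 0.03, "ty": -0.15, "tz": 0, "turn": -1.2, "jaw": -1}, {"tx": 0.06, "ty": -0.22, "tz": 0, "turn": -1.8, "jaw": -1}, {"tx": 0.08, "ty": -0.28, "tz": 0, "turn": -2.2, "jaw": -1}])

```text
time_s: 4.87
position: [0.5823, 0.0558, 0.219]
tool_rot: [[-0.94, 0.34, 0.008], [0.34, 0.94, 0.004], [-0.007, 0.007, -1.0]]
ft_force: [1.2, 2.9, 2.9]
grip_width: -0.0003
```

```bash
python3 -c "
from h import *
arc([160,161,162,163,164],z=.216)"
```

```text
yaw 160.1 r 0.0648 off 0.0183 z 0.219 F [1.2 2.9 2.9] M [ 0.54 -0.18 -0.01]
160 [0.02, 0.03, 0.3, np.float64(0.1)]
161 [0.05, -0.09, 0.29, np.float64(-0.9)]
162 [0.08, -0.2, 0.29, np.float64(-1.9)]
163 [0.11, -0.31, 0.29, np.float64(-2.9)]
164 [0.13, -0.43, 0.29, np.float64(-3.9)]
```

Call:
apply_moves(motion=[{"tx": 0.03, "ty": -0.1, "tz": 0, "turn": -0.9, "jaw": -1}, {"tx": 0.05, "ty": -0.15, "tz": 0, "turn": -1.3, "jaw": -1}, {"tx": 0.06, "ty": -0.2, "tz": 0, "turn": -1.7, "jaw": -1}])

```text
time_s: 5.12
position: [0.5811, 0.054, 0.219]
tool_rot: [[-0.95, 0.312, 0.009], [0.312, 0.95, 0.004], [-0.007, 0.006, -1.0]]
ft_force: [1.4, 4.5, 1.8]
grip_width: 0.0003
```

```bash
python3 -c "
from h import *
arc([162,163,164],z=.216)"
```

```text
yaw 161.8 r 0.0648 off 0.0182 z 0.219 F [1.4 4.5 1.8] M [ 0.55 -0.14 -0.03]
162 [0.03, 0.01, 0.3, np.float64(-0.2)]
163 [0.06, -0.1, 0.3, np.float64(-1.2)]
164 [0.09, -0.22, 0.3, np.float64(-2.2)]
```

Call:
apply_moves(motion=[{"tx": 0.02, "ty": -0.1, "tz": 0, "turn": -0.8, "jaw": -1}, {"tx": 0.04, "ty": -0.15, "tz": 0, "turn": -1.2, "jaw": -1}, {"tx": 0.06, "ty": -0.2, "tz": 0, "turn": -1.6, "jaw": -1}])

```text
time_s: 5.37
position: [0.5803, 0.0532, 0.219]
tool_rot: [[-0.959, 0.284, 0.01], [0.284, 0.959, 0.006], [-0.008, 0.009, -1.0]]
ft_force: [4.7, 10.6, 1.0]
grip_width: -0.0001
```

```bash
python3 -c "
from h import *
arc([163,164,165,166],z=.216)"
```

```text
yaw 163.5 r 0.0648 off 0.0191 z 0.219 F [ 4.7 10.6  1. ] M [ 1.75 -0.77 -0.04]
163 [0.01, -0.01, 0.3, np.float64(0.5)]
164 [0.04, -0.12, 0.3, np.float64(-0.5)]
165 [0.07, -0.24, 0.3, np.float64(-1.5)]
166 [0.1, -0.35, 0.3, np.float64(-2.5)]
```

The force has jumped to about 11.6 N, so this is probably the stop. I'll confirm with a tiny extra push.

Call:
apply_moves(motion=[{"tx": 0, "ty": -0.13, "tz": 0, "turn": 0, "jaw": -1}, {"tx": 0, "ty": -0.16, "tz": 0, "turn": 0, "jaw": -1}])

```text
time_s: 5.53
position: [0.5803, 0.0531, 0.2191]
tool_rot: [[-0.959, 0.282, 0.012], [0.282, 0.959, 0.01], [-0.009, 0.013, -1.0]]
ft_force: [5.1, 12.9, 1.8]
grip_width: 0.0
```

Run:
```python
from h import *
arc([163,164])
a,W=grab('scene','s2'); b,V=grab('side','d2')
print(tree([W,V],AX,163),tree([W],AX,163),tree([V],AX,163))
```

```text
yaw 163.6 r 0.0647 off 0.0191 z 0.2191 F [ 5.1 12.9  1.8] M [ 2.03 -0.74 -0.01]
163 [0.01, 0.01, -0.09, np.float64(0.6)]
164 [0.04, -0.1, -0.09, np.float64(-0.4)]
[(np.int64(200), 161.27, np.float64(0.132)), (np.int64(176), 160.41, np.float64(0.132)), (np.int64(221), 161.63, np.float64(0.131)), (np.int64(133), 161.64, np.float64(0.132))] [(np.int64(70), 160.09, np.float64(0.132)), (np.int64(103), 161.17, np.float64(0.13)), (np.int64(139), 162.7, np.float64(0.131)), (np.int64(115), 161.43, np.float64(0.132))] [(np.int64(130), 161.71, np.float64(0.131)), (np.int64(73), 159.3, np.float64(0.132)), (np.int64(82), 159.74, np.float64(0.13)), (np.int64(18), 163.91, np.float64(0.066))]
```

The stop is confirmed: the force rose to about 14 N with no movement, and the tree yaw is about 161-163°. I'll retreat gently and go to the pail.

Call:
apply_moves(motion=[{"tx": 0, "ty": 0.5, "tz": 0, "turn": 0, "jaw": -1}, {"tx": 0, "ty": 1.5, "tz": 0, "turn": 0, "jaw": -1}, {"tx": 0, "ty": 1.5, "tz": -3, "turn": 0, "jaw": -1}, {"tx": 0, "ty": 1.5, "tz": -6.5, "turn": 0, "jaw": -1}, {"tx": 0, "ty": 1.5, "tz": -8, "turn": 0, "jaw": -1}])

```text
time_s: 6.05
position: [0.5842, 0.0668, 0.303]
tool_rot: [[-0.959, 0.282, 0.016], [0.282, 0.959, 0.008], [-0.013, 0.012, -1.0]]
ft_force: [-0.7, -0.8, 0.8]
grip_width: 0.0004
```

```bash
python3 -c "
from h import *
print(rel([.484,-.290,.26],186.5))"
```

```text
[-0.4, -37.11, 3.86, np.float64(-22.9)]
```

Call:
apply_moves(motion=[{"tx": 0, "ty": -4, "tz": 0, "turn": -5, "jaw": -1}, {"tx": 0, "ty": -8, "tz": 0, "turn": -10, "jaw": -1}, {"tx": 0, "ty": -12, "tz": 0, "turn": -15, "jaw": -1}, {"tx": -0.2, "ty": -16, "tz": 0, "turn": -20, "jaw": -0.5}, {"tx": -0.2, "ty": -20, "tz": 0, "turn": -22.9, "jaw": 0.5}])

```text
time_s: 6.47
position: [0.5289, -0.1272, 0.3004]
tool_rot: [[-0.993, -0.118, 0.015], [-0.118, 0.993, 0.007], [-0.016, 0.005, -1.0]]
ft_force: [0.7, -0.5, -0.1]
grip_width: 0.0234
```

```bash
python3 -c "
from h import *
print(rel([.484,-.290,.26],186.5))"
```

```text
[6.44, -15.65, 3.86, np.float64(0.3)]
```

Call:
apply_moves(motion=[{"tx": 1.6, "ty": -3.6, "tz": 0, "turn": 0, "jaw": 0.5}, {"tx": 3.2, "ty": -7.4, "tz": 0, "turn": 0, "jaw": 0.5}, {"tx": 4.8, "ty": -11.2, "tz": 1, "turn": 0, "jaw": 0.5}, {"tx": 6.4, "ty": -15, "tz": 3, "turn": 0.3, "jaw": 0.5}, {"tx": 6.4, "ty": -15.65, "tz": 3.9, "turn": 0.3, "jaw": 0.5}])

```text
time_s: 6.88
position: [0.4824, -0.2942, 0.2576]
tool_rot: [[-0.994, -0.108, 0.012], [-0.108, 0.994, 0.007], [-0.013, 0.005, -1.0]]
ft_force: [0.0, -0.1, -0.0]
grip_width: 0.0642
```

Run:
```python
from h import *
im,W=grab('wrist','w1'); s,V=grab('scene','s3');
cv2.imwrite('pics/v2.png',np.hstack([cv2.resize(im,(400,300)),cv2.resize(s[90:290,140:400],(400,300))])[...,::-1])
print(rel([.484,-.290,.158],186.5))
G,r=grip([W],(.484,-.29)); print(len(G),G.mean(0),r)
print(tree([V],AX,162))
```

```text
[0.04, 0.03, 9.9, np.float64(-0.2)]
939 [ 0.48159476 -0.29087028  0.16599937] ((484.6490478515625, -290.3360595703125), (24.243114471435547, 13.597652435302734), 6.261026382446289)
[(np.int64(121), 159.75, np.float64(0.13)), (np.int64(100), 161.04, np.float64(0.13)), (np.int64(137), 162.8, np.float64(0.131)), (np.int64(115), 161.46, np.float64(0.133))]
```

View pics/v2.png

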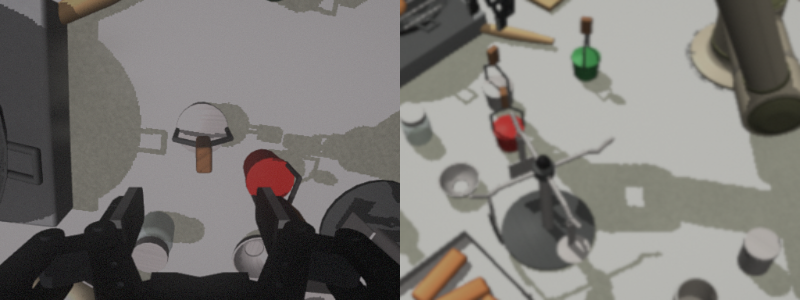

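The steel pail's grip (about 204,155 in the wrist view) lies between the open fingers, and the red pail is clear to the right. The close measurement agrees within 1 mm, so I'll descend and grip.

Call:
apply_moves(motion=[{"tx": 0, "ty": 0.03, "tz": 3.5, "turn": 0, "jaw": 0.5}, {"tx": 0, "ty": 0.03, "tz": 7, "turn": 0, "jaw": 0.5}, {"tx": 0, "ty": 0.03, "tz": 9, "turn": 0, "jaw": 0.5}, {"tx": 0, "ty": 0.03, "tz": 9.8, "turn": 0, "jaw": 0.5}, {"tx": 0, "ty": 0.03, "tz": 9.8, "turn": 0, "jaw": 0.5}])

```text
time_s: 7.4
position: [0.4847, -0.2886, 0.1582]
tool_rot: [[-0.994, -0.111, 0.009], [-0.111, 0.994, 0.012], [-0.01, 0.011, -1.0]]
ft_force: [0.1, 0.9, -0.9]
grip_width: 0.0639
```

```bash
python3 -c "
from h import *
print(rel([.484,-.290,.158],186.5))"
```

```text
[0.08, -0.13, 0.02, np.float64(-0.1)]
```

Call:
apply_moves(motion=[{"tx": 0, "ty": -0.15, "tz": 0, "turn": 0, "jaw": -1}, {"tx": 0, "ty": -0.15, "tz": 0, "turn": 0, "jaw": -1}, {"tx": 0, "ty": -0.15, "tz": 0, "turn": 0, "jaw": -1}, {"tx": 0, "ty": -0.15, "tz": 0, "turn": 0, "jaw": -1}, {"tx": 0, "ty": -0.15, "tz": 0, "turn": 0, "jaw": -1}], squeeze=45)

```text
time_s: 7.82
position: [0.4853, -0.2905, 0.1594]
tool_rot: [[-0.994, -0.111, 0.01], [-0.111, 0.994, 0.01], [-0.011, 0.009, -1.0]]
ft_force: [0.6, -0.2, 5.7]
grip_width: 0.0133
```

Call:
apply_moves(motion=[{"tx": 0, "ty": 0, "tz": 0, "turn": 0, "jaw": -1}, {"tx": 0, "ty": 0, "tz": 0, "turn": 0, "jaw": -1}, {"tx": 0, "ty": 0, "tz": -1, "turn": 0, "jaw": -1}, {"tx": 0, "ty": 0, "tz": -3, "turn": 0, "jaw": -1}, {"tx": 0, "ty": 0, "tz": -5, "turn": 0, "jaw": -1}])

```text
time_s: 8.23
position: [0.4844, -0.2907, 0.21]
tool_rot: [[-0.994, -0.111, 0.009], [-0.111, 0.994, 0.011], [-0.01, 0.01, -1.0]]
ft_force: [0.1, -0.5, -2.2]
grip_width: 0.0133
```

Lifted; the load is about 2.2 N. Next I'll carry the pail to a point outside the branch end, keeping clear of the red pail.

```bash
python3 -c "
from h import *
print(rel([.44,-.18,.31],186.4),rel(push(162,0,r=.195,z=.285),162))"
```

```text
[3.08, 11.6, -9.92, np.float64(-0.0)] [-0.9, 36.96, -7.12, np.float64(24.4)]
```

Call:
apply_moves(motion=[{"tx": 0.7, "ty": 0.5, "tz": -3, "turn": 0, "jaw": -1}, {"tx": 1.5, "ty": 2, "tz": -6, "turn": 0, "jaw": -1}, {"tx": 2.3, "ty": 4.5, "tz": -8.5, "turn": 0, "jaw": -1}, {"tx": 3.1, "ty": 8, "tz": -9.9, "turn": 0, "jaw": -1}, {"tx": 3.1, "ty": 11.5, "tz": -9.9, "turn": 0, "jaw": -1}])

```text
time_s: 8.65
position: [0.4391, -0.1806, 0.3134]
tool_rot: [[-0.994, -0.11, 0.013], [-0.109, 0.994, 0.008], [-0.014, 0.006, -1.0]]
ft_force: [0.7, 0.1, -1.5]
grip_width: 0.013
```

Call:
apply_moves(motion=[{"tx": 0, "ty": 3.5, "tz": 0, "turn": 4, "jaw": -1}, {"tx": -0.5, "ty": 7, "tz": 0, "turn": 8, "jaw": -1}, {"tx": -1.2, "ty": 10.5, "tz": 0, "turn": 12, "jaw": -1}, {"tx": -2, "ty": 14, "tz": 0, "turn": 16, "jaw": -1}, {"tx": -2.6, "ty": 17, "tz": 0, "turn": 20, "jaw": -1}])

```text
time_s: 9.07
position: [0.4458, -0.0067, 0.3155]
tool_rot: [[-0.971, 0.24, 0.014], [0.24, 0.971, 0.008], [-0.011, 0.011, -1.0]]
ft_force: [0.5, -0.4, -1.7]
grip_width: 0.0133
```

```bash
python3 -c "
from h import *
print(rel(push(162,0,r=.195,z=.272),162))"
```

```text
[1.5, 8.19, 4.42, np.float64(4.1)]
```

Call:
apply_moves(motion=[{"tx": 0.5, "ty": 3, "tz": 0.5, "turn": 2, "jaw": -1}, {"tx": 1, "ty": 6, "tz": 1.5, "turn": 4.1, "jaw": -1}, {"tx": 1.5, "ty": 8, "tz": 3, "turn": 4.1, "jaw": -1}, {"tx": 1.5, "ty": 8.2, "tz": 4.4, "turn": 4.1, "jaw": -1}, {"tx": 1.5, "ty": 8.2, "tz": 4.4, "turn": 4.1, "jaw": -1}])

```text
time_s: 9.48
position: [0.4503, 0.0781, 0.2705]
tool_rot: [[-0.952, 0.307, 0.009], [0.307, 0.952, 0.008], [-0.006, 0.011, -1.0]]
ft_force: [-1.1, 0.2, -2.8]
grip_width: 0.0134
```

Run:
```python
from h import *
s=telemetry.observe(); p=s['position']; print(p)
a,W=grab('scene','s4'); b,V=grab('side','d4'); w,U=grab('wrist','w4')
for n,(im,X) in dict(scene=(a,W),side=(b,V)).items():
    print(n,tree([X],AX,162,8), proj(n,[push(162,0,.128,.22),[*p[:2],p[2]-.0324]]).round())
q=V.reshape(-1,3);q=np.vstack([q,W.reshape(-1,3)]);q=q[np.isfinite(q).all(1)&(np.hypot(q[:,0]-p[0],q[:,1]-p[1])<.05)]
l=q[(q[:,2]>.12)&(q[:,2]<.175)];print('body z top',np.percentile(l[:,2],95),'ctr',cv2.minEnclosingCircle((l[:,:2]*1000).astype(np.float32)))
cv2.imwrite('pics/v3.png',np.hstack([cv2.resize(a[130:290,160:380],(412,300),interpolation=2),cv2.resize(b[120:260,230:420],(388,300),interpolation=2)])[...,::-1])
print(rel(push(162,0,r=.1,z=.272),162))
```

```text
[0.45033294 0.07808836 0.27049895]
scene [(np.int64(116), 159.94, np.float64(0.13)), (np.int64(103), 160.99, np.float64(0.128)), (np.int64(137), 162.63, np.float64(0.13)), (np.int64(116), 161.43, np.float64(0.132))] [[277. 182.]
 [300. 169.]]
side [(np.int64(87), 162.7, np.float64(0.132)), (np.int64(71), 159.69, np.float64(0.131)), (np.int64(84), 159.44, np.float64(0.131)), (np.int64(57), 162.82, np.float64(0.128))] [[241. 169.]
 [219. 169.]]
body z top 0.17369417034753754 ctr ((449.9091491699219, 78.41053771972656), 35.57168197631836)
[-9.46, 0.03, 0.23, np.float64(-0.0)]
```

View pics/v3.png

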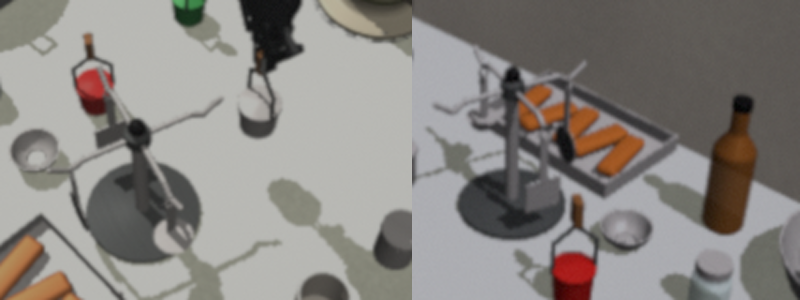

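The left view shows the bare branch tip (about 222,100) pointing at the bail window (about 262,95). The heights agree (lid at 0.172 m), so I'll thread inward.

Call:
apply_moves(motion=[{"tx": -2, "ty": 0, "tz": 0, "turn": 0, "jaw": -1}, {"tx": -4, "ty": 0, "tz": 0, "turn": 0, "jaw": -1}, {"tx": -6, "ty": 0, "tz": 0, "turn": 0, "jaw": -1}, {"tx": -8, "ty": 0, "tz": 0, "turn": 0, "jaw": -1}, {"tx": -9.4, "ty": 0, "tz": 0, "turn": 0, "jaw": -1}])

```text
time_s: 10.05
position: [0.5429, 0.0456, 0.2754]
tool_rot: [[-0.95, 0.311, 0.017], [0.311, 0.95, 0.007], [-0.014, 0.012, -1.0]]
ft_force: [-0.4, -0.3, -2.4]
grip_width: 0.0136
```

Call:
apply_moves(motion=[{"tx": 0, "ty": 0, "tz": 0, "turn": 0, "jaw": -1}, {"tx": 0, "ty": 0, "tz": 0, "turn": 0, "jaw": -1}])

```text
time_s: 10.22
position: [0.5433, 0.0445, 0.276]
tool_rot: [[-0.95, 0.313, 0.018], [0.313, 0.95, 0.007], [-0.014, 0.012, -1.0]]
ft_force: [-0.4, 0.1, -1.2]
grip_width: 0.0133
```

Run:
```python
from h import *
s=telemetry.observe(); p=s['position']; print(p,s['ft_force'])
a,W=grab('scene','s5'); b,V=grab('side','d5')
print(tree([W],AX,162,8),tree([V],AX,162,8))
cv2.imwrite('pics/v4.png',np.hstack([cv2.resize(a[110:250,180:360],(400,311),interpolation=2),cv2.resize(b[110:250,170:350],(400,311),interpolation=2)])[...,::-1])
print(rel(push(162,0,r=.1,z=.2394),162),rel(push(161.3,0,r=.1,z=.2394),162))
```

```text
[0.54330208 0.04450367 0.27604364] [-0.39069909  0.06304806 -1.185991  ]
[(np.int64(114), 160.08, np.float64(0.131)), (np.int64(103), 161.18, np.float64(0.129)), (np.int64(138), 162.7, np.float64(0.131)), (np.int64(115), 161.59, np.float64(0.132))] [(np.int64(87), 162.71, np.float64(0.131)), (np.int64(70), 159.67, np.float64(0.131)), (np.int64(81), 159.53, np.float64(0.129)), (np.int64(58), 163.18, np.float64(0.126))]
[0.16, 0.14, 3.66, np.float64(-0.2)] [0.16, 0.26, 3.66, np.float64(-0.2)]
```

View pics/v4.png

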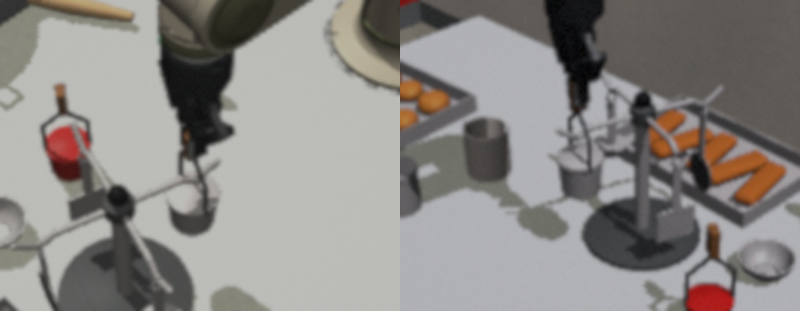

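Both views show the branch passing through the bail window, and the tree hasn't moved. I'll lower slowly.

Call:
apply_moves(motion=[{"tx": 0.15, "ty": 0.2, "tz": 0.8, "turn": 0, "jaw": -1}, {"tx": 0.15, "ty": 0.2, "tz": 1.6, "turn": 0, "jaw": -1}, {"tx": 0.15, "ty": 0.2, "tz": 2.3, "turn": 0, "jaw": -1}, {"tx": 0.15, "ty": 0.2, "tz": 2.8, "turn": 0, "jaw": -1}, {"tx": 0.15, "ty": 0.2, "tz": 3.0, "turn": 0, "jaw": -1}])

```text
time_s: 10.73
position: [0.5416, 0.0481, 0.2448]
tool_rot: [[-0.95, 0.312, 0.015], [0.312, 0.95, 0.007], [-0.012, 0.012, -1.0]]
ft_force: [0.3, -0.5, -2.0]
grip_width: 0.0134
```

Run:
```python
from h import *
arc([])
print(rel(push(161.7,0,r=.1,z=.2394),162))
```

```text
yaw 161.8 r 0.1005 off 0.0002 z 0.2448 F [ 0.3 -0.5 -2. ] M [-0.01  0.02 -0.  ]
[-0.05, -0.01, 0.54, np.float64(-0.2)]
```

Call:
apply_moves(motion=[{"tx": 0, "ty": 0, "tz": 0.2, "turn": 0, "jaw": -1}, {"tx": 0, "ty": 0, "tz": 0.35, "turn": 0, "jaw": -1}, {"tx": 0, "ty": 0, "tz": 0.45, "turn": 0, "jaw": -1}, {"tx": 0, "ty": 0, "tz": 0.45, "turn": 0, "jaw": -1}])

```text
time_s: 11.07
position: [0.5424, 0.0481, 0.242]
tool_rot: [[-0.95, 0.312, 0.019], [0.312, 0.95, 0.007], [-0.016, 0.013, -1.0]]
ft_force: [-0.3, 0.6, 7.5]
grip_width: 0.0132
```

Run:
```python
from h import *
arc([])
print(rel(push(161.7,0,r=.1,z=.2394),162))
```

```text
yaw 161.8 r 0.0997 off 0.0005 z 0.242 F [-0.3  0.6  7.5] M [0.08 0.05 0.03]
[0.03, -0.03, 0.26, np.float64(-0.2)]
```

Contact is felt (about 9.5 N net on the branch). I'll ease off slightly, then open.

Call:
apply_moves(motion=[{"tx": 0, "ty": 0, "tz": 0.08, "turn": 0, "jaw": -1}, {"tx": 0, "ty": 0, "tz": 0.05, "turn": 0, "jaw": -1}, {"tx": 0, "ty": 0, "tz": 0.03, "turn": 0, "jaw": -1}, {"tx": 0, "ty": 0, "tz": 0.03, "turn": 0, "jaw": -1}], squeeze=20)

```text
time_s: 11.4
position: [0.5426, 0.0481, 0.2422]
tool_rot: [[-0.95, 0.312, 0.02], [0.312, 0.95, 0.007], [-0.017, 0.013, -1.0]]
ft_force: [-1.3, 0.2, 6.6]
grip_width: 0.0133
```

Call:
apply_moves(motion=[{"tx": 0, "ty": 0, "tz": 0, "turn": 0, "jaw": -0.6}, {"tx": 0, "ty": 0, "tz": 0, "turn": 0, "jaw": -0.5}, {"tx": 0, "ty": 0, "tz": 0, "turn": 0, "jaw": -0.3}, {"tx": 0, "ty": 0, "tz": 0, "turn": 0, "jaw": 0}, {"tx": 0, "ty": 0, "tz": 0, "turn": 0, "jaw": 0.2}])

```text
time_s: 11.82
position: [0.5426, 0.0481, 0.242]
tool_rot: [[-0.95, 0.312, 0.02], [0.312, 0.95, 0.007], [-0.017, 0.013, -1.0]]
ft_force: [0.1, 0.6, 0.9]
grip_width: 0.0508
```

Run:
```python
from h import *
arc([])
a,W=grab('scene','s6'); b,V=grab('side','d6')
print(tree([W],AX,162,8),tree([V],AX,162,8))
cv2.imwrite('pics/v5.png',np.hstack([cv2.resize(a[110:250,180:360],(400,311),interpolation=2),cv2.resize(b[110:250,170:350],(400,311),interpolation=2)])[...,::-1])
```

```text
yaw 161.8 r 0.0996 off 0.0006 z 0.242 F [0.1 0.6 0.9] M [ 0.   -0.05 -0.05]
[(np.int64(103), 159.0, np.float64(0.101)), (np.int64(102), 161.08, np.float64(0.13)), (np.int64(138), 162.71, np.float64(0.131)), (np.int64(116), 161.57, np.float64(0.132))] [(np.int64(105), 162.88, np.float64(0.132)), (np.int64(70), 159.46, np.float64(0.133)), (np.int64(83), 159.97, np.float64(0.131)), (np.int64(47), 163.06, np.float64(0.123))]
```

View pics/v5.png

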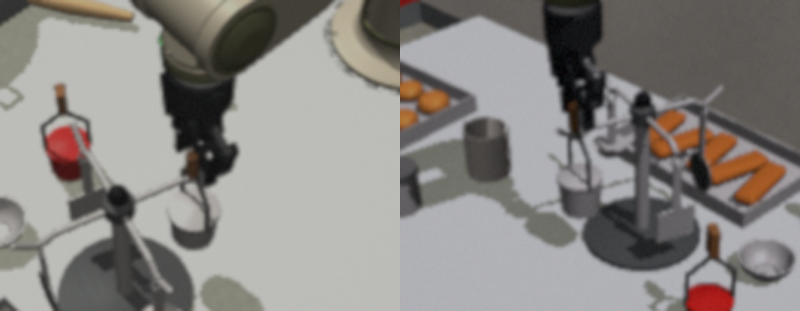

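The pail hangs on the branch, the fingers are open to 51 mm and the tree is unmoved. I'll lift straight up and away.

Call:
apply_moves(motion=[{"tx": 0, "ty": 0, "tz": -1, "turn": 0, "jaw": 0.2}, {"tx": 0, "ty": 0, "tz": -3, "turn": 0, "jaw": 0.2}, {"tx": 0, "ty": 0, "tz": -6, "turn": 0, "jaw": 0.2}, {"tx": 0, "ty": 0, "tz": -9, "turn": 0, "jaw": 0.2}, {"tx": 0, "ty": 0, "tz": -12, "turn": 0, "jaw": 0.2}])

```text
time_s: 12.33
position: [0.5399, 0.0473, 0.3634]
tool_rot: [[-0.95, 0.312, 0.02], [0.312, 0.95, 0.007], [-0.016, 0.013, -1.0]]
ft_force: [0.3, -0.1, 0.0]
grip_width: 0.0508
```

Call:
apply_moves(motion=[{"tx": 3, "ty": 0, "tz": -2, "turn": 0, "jaw": 0.2}, {"tx": 6, "ty": 0, "tz": -2, "turn": 0, "jaw": 0.2}, {"tx": 9, "ty": 0, "tz": -2, "turn": 0, "jaw": 0.2}, {"tx": 12, "ty": 0, "tz": -2, "turn": 0, "jaw": 0.2}, {"tx": 14, "ty": 0, "tz": -2, "turn": 0, "jaw": 0.2}])

```text
time_s: 12.75
position: [0.4042, 0.0915, 0.3814]
tool_rot: [[-0.95, 0.311, 0.02], [0.311, 0.95, 0.007], [-0.017, 0.013, -1.0]]
ft_force: [0.2, -0.9, 0.4]
grip_width: 0.051
```

Call:
apply_moves(motion=[{"tx": 0, "ty": 0, "tz": 0, "turn": 0, "jaw": 0.2}, {"tx": 0, "ty": 0, "tz": 0, "turn": 0, "jaw": 0.2}, {"tx": 0, "ty": 0, "tz": 0, "turn": 0, "jaw": 0.2}, {"tx": 0, "ty": 0, "tz": 0, "turn": 0, "jaw": 0.2}, {"tx": 0, "ty": 0, "tz": 0, "turn": 0, "jaw": 0.2}])

```text
time_s: 13.17
position: [0.405, 0.0912, 0.381]
tool_rot: [[-0.95, 0.312, 0.019], [0.312, 0.95, 0.007], [-0.016, 0.013, -1.0]]
ft_force: [-0.4, 0.7, 0.0]
grip_width: 0.0512
```

Run:
```python
from h import *
for k in range(2):
    b,V=grab('side',f'd7{k}');a,W=grab('scene',f's7{k}')
    G,r=grip([W,V],(.542,.0475),.03,(.226,.27)); print(len(G),G.mean(0).round(4),G[:,2].max(),r)
    print(tree([W],AX,162,8),tree([V],AX,162,8))
    if k==0:
        from rig import telemetry
W0=np.load('pics/s0.npz')['W'];d=abs(W0[...,2]-W[...,2])>.02
cv2.imwrite('pics/v6.png',np.hstack([cv2.resize(a,(400,300)),cv2.resize(b[110:250,170:350],(400,300),interpolation=2)])[...,::-1])
```

```text
184 [0.5417 0.049  0.2448] 0.2600473925979 ((541.1392211914062, 47.4351692199707), (20.650474548339844, 25.195993423461914), 72.6344223022461)
[(np.int64(149), 158.94, np.float64(0.131)), (np.int64(103), 161.22, np.float64(0.129)), (np.int64(139), 162.66, np.float64(0.131)), (np.int64(116), 161.51, np.float64(0.132))] [(np.int64(141), 163.27, np.float64(0.132)), (np.int64(71), 159.62, np.float64(0.133)), (np.int64(85), 159.47, np.float64(0.13)), (np.int64(59), 162.99, np.float64(0.129))]
189 [0.5417 0.0491 0.2444] 0.2587983102182355 ((541.9750366210938, 48.93465042114258), (19.245851516723633, 26.406780242919922), 73.87413024902344)
[(np.int64(154), 159.23, np.float64(0.132)), (np.int64(102), 161.05, np.float64(0.128)), (np.int64(137), 162.72, np.float64(0.131)), (np.int64(117), 161.43, np.float64(0.132))] [(np.int64(143), 163.4, np.float64(0.131)), (np.int64(71), 159.4, np.float64(0.134)), (np.int64(82), 159.7, np.float64(0.128)), (np.int64(58), 162.72, np.float64(0.125))]
```

View pics/v6.png

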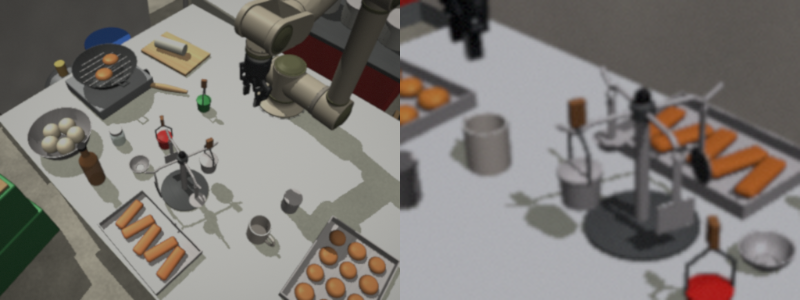

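Call:
apply_moves(motion=[{"tx": 0, "ty": 0, "tz": 0, "turn": 0, "jaw": 0.2}, {"tx": 0, "ty": 0, "tz": 0, "turn": 0, "jaw": 0.2}, {"tx": 0, "ty": 0, "tz": 0, "turn": 0, "jaw": 0.2}, {"tx": 0, "ty": 0, "tz": 0, "turn": 0, "jaw": 0.2}, {"tx": 0, "ty": 0, "tz": 0, "turn": 0, "jaw": 0.2}])

```text
time_s: 13.78
position: [0.4045, 0.0913, 0.3812]
tool_rot: [[-0.95, 0.311, 0.02], [0.312, 0.95, 0.007], [-0.016, 0.013, -1.0]]
ft_force: [-0.1, 0.3, 0.1]
grip_width: 0.0512
```

Call:
apply_moves(motion=[{"tx": 0, "ty": 0, "tz": 0, "turn": 0, "jaw": 0.2}, {"tx": 0, "ty": 0, "tz": 0, "turn": 0, "jaw": 0.2}, {"tx": 0, "ty": 0, "tz": 0, "turn": 0, "jaw": 0.2}, {"tx": 0, "ty": 0, "tz": 0, "turn": 0, "jaw": 0.2}, {"tx": 0, "ty": 0, "tz": 0, "turn": 0, "jaw": 0.2}])

```text
time_s: 14.2
position: [0.4045, 0.0913, 0.3812]
tool_rot: [[-0.95, 0.311, 0.02], [0.312, 0.95, 0.007], [-0.016, 0.013, -1.0]]
ft_force: [0.4, -0.1, -0.0]
grip_width: 0.0513
```

Run:
```python
from h import *
a,W=grab('scene','s8'); b,V=grab('side','d8')
G,r=grip([W,V],(.542,.0475),.03,(.226,.27)); print(len(G),G.mean(0).round(4),G[:,2].max(),r)
print(tree([W],AX,162,8))
print(close_job())
```

```text
188 [0.5416 0.049  0.2442] 0.2576158242868888 ((535.1892700195312, 49.8265380859375), (17.91565704345703, 43.3719367980957), 80.086669921875)
[(np.int64(156), 158.97, np.float64(0.131)), (np.int64(102), 161.28, np.float64(0.13)), (np.int64(139), 162.7, np.float64(0.131)), (np.int64(114), 161.46, np.float64(0.132))]
the job is handed in; nothing more can be done
None
```

I turned the tree anticlockwise to its stop, hung the steel pail in the dip of the empty branch, and handed the job in at about 14 s of the 72 s allowed.

- **Tree:** I pushed the branch with the closed fingertips. At the stop the force rose from about 4–5 N to 14 N with no further movement; 14 N was the highest I read. The branch ended at a yaw of about 162°.
- **Pail:** I gripped it by its wooden grip, passed the branch end through the window under the bail, and lowered it until I felt contact. That put about 9.5 N on the branch, then I let go and backed the arm well clear.

**Last checks:**
- **Hanging still:** the mean grip position stayed at about (0.542, 0.049, 0.244) across the last three looks, within 1 mm.
- **Tree at its stop:** scene-camera angles for the three utensil branches matched those taken at the stop within 0.2°. The empty branch read about 1° lower, probably because the bail and grip now fall within that measurement.
- **Other objects:** nothing looked disturbed in the last picture I viewed, but I did not measure their positions.
- **Disagreement:** single-camera readings of individual branch angles differed by up to about 4°, in the same way before and after. The rectangle fitted to the grip was also distorted in the last look.

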